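# Load the filter feeder and advance it by one

### The arm

A 6-joint arm with a two-finger parallel gripper is mounted at the origin on the work surface. World frame = base frame: x ahead of the robot, y to its left, z up, the work surface at z = 0. Lengths are in m, angles in rad, forces in N, time in s.
With the tool pointing down it reaches from about 0.25 to 0.775 m from the base axis. Payload 4 kg.
Tool frame: the origin (TCP) lies midway between the tips of the shut fingers; the grasp point (between the pads) lies 19 mm behind it; z points along the fingers, y is the line along which they close (so a half turn about z gives the same grasp; the last joint's range is limited). The gripper opens to 94 mm and grips with 3 to 60 N. Pads are 16 mm wide; open, the fingers measure 119 mm over their backs; the gripper's body (75 mm by 177 mm) begins 78 mm behind the grasp point.
Start: joints at [-1.327, 0.087, 1.371, -0, 1.684, -0.103], TCP at [0.187, -0.517, 0.206] pointing down, gripper open.
Joint ranges: [-3.1, 3.1], [-0.76, 2.03], [0.27, 2.55], [-1.08, 4.22], [0.17, 2.65], [-2.57, 2.57]. Speed limits (rad/s): [2.79, 2.79, 3.14, 3.14, 3.14, 3.14].

### API

Orientations are given as a rotation vector (axis times angle).
In Python, from plant import * gives the robot as it stands.
- The arm moves only by the shell command python3 -m jog 'ROWS' [FORCE]. ROWS is a JSON object of lists of equal length, an entry for each row: "grip": the finger opening in mm, from 0 to 94; "translation": the shift along the tool's x, y, z in mm, a list of three; "spin": the turn about the tool's z in rad. In form: {"grip": [grip, ...], "translation": [[dx, dy, dz], ...], "spin": [spin, ...]}. A call has 1 to 10 rows; each row is the pose to reach, as a shift and turn from the pose commanded when the call began, along the tool's axes at that moment; what a row does not reach only later rows make up. A row lasts 1/8 s, in which the tool goes at most 62.5 mm and 10.7 degrees, less where a joint would pass 70% of its speed; a pose out of reach is approached as far as the arm can. A call with a gripper value outside its range is refused whole. The fingers move at their own pace and stop on an object; FORCE is the grip in N (left out, the last holds). Time passes only in rows, so rows that repeat a pose let the fingers close. It gives the time, the measured TCP pose, the force, the opening and the grip force at its end, in the units of the state.
- state(): the state, without advancing time (a new reading comes with each control period).
- snapshot(name): name is "scene" or "top" or "wrist"; returns a dict with "pixels" (400x640x3 uint8, red, green, blue), "depth" (400x640 float32, m along the optical axis (not along the pixel's ray), 0 where there is no reading), "vertical_fov" (degrees; the focal length in pixels is half the picture's height over the tangent of half this angle, whatever the lens; pixels are square), "cx", "cy" (the principal point, pixels), "rvec" (rotation vector, rad) and "tvec" (3), from world to camera coordinates, as OpenCV has them; the wrist camera has in their place "mount" (4x4, takes a point from camera to tool coordinates, whose origin is the TCP and whose axes are the flange's). Camera axes: x right, y down, z forward; pixel columns grow to the right and rows downward; lengths in m; the calibration is good to about 2 mm. A picture is of the moment at which its call begins: read the wrist's pose just before it.
- job_done(): hands the job in; it is judged then, once.
The state is a dict: "t": time; "joint_positions": joint angles; "qd": joint speeds; "effort": joint torques, N m; "tool_pos": TCP position; "orientation": TCP orientation; "ft_force": force on the tool from outside, world axes, zero at the start; "moment": the same for the moment, N m; "grip_width": opening from 0.0 (shut) to 1.0 (fully open); "finger_force": force on a finger pad.
Only numpy, scipy, OpenCV 4.12 (cv2) and the standard library are available. Lean on these libraries where they do the work, as an engineer would, in place of code of your own. Each camera call takes 0.05 s, during which the arm holds its last target. There are 200 camera calls.

### The job

Take the round filter cassette that stands on edge in the white rack, lay it flat on the bench, then take it again by its rim and drop it level into the feeder's upright tube, on top of the two cassettes already there. Then swing the feeder's sprung lever once, all the way to its stop, and let it spring back, so that the lowest cassette drops into the delivery nest and the other two come down one place. Leave the slide frame, the slide box and the oil bottle where they are.

Things in the scene. Friction and masses are not known exactly. Their poses are not given: they have to be found in the camera images.
- cassette_new: The cassette to load: black filter cassette, white filter in both faces: solid disc 62 mm in diameter, 14 mm thick, about 70 g; origin at its centre, z along its axis, either face may be up. It starts on edge in one of the rack's two places, its z axis level along the rack's y, centre 48 mm and top 79 mm above the bench; its upper 34 mm stand clear of the rack.
- cassette_low: Lowest of the column in the feeder: black filter cassette, white filter in both faces: solid disc 62 mm in diameter, 14 mm thick, about 70 g; origin at its centre, z along its axis, either face may be up. It starts flat in the lever's carrier ring under the tube, its centre 43 mm above the bench.
- cassette_mid: Second of the column in the feeder: black filter cassette, white filter in both faces: solid disc 62 mm in diameter, 14 mm thick, about 70 g; origin at its centre, z along its axis, either face may be up. It starts flat on top of cassette_low, its centre 57 mm above the bench.
- feeder: Fixed bench feeder; grey base 36 mm high, x -50 to 110 and y -85 to 125 mm about its origin on the bench, front (-x) to the robot, z up. On it a clear upright tube and a steel pivot post 114 mm high. The lever's carrier ring turns under the tube: at the stop it brings the lowest cassette over the nest, where it drops, while a blade holds the rest up; when it is back the next one drops into it.
- magazine_mouth (a point): Centre of the tube's upper rim, 111.5 mm above the bench, at (0.7, 40) mm in the feeder's frame. Inner diameter 66 mm (2 mm play all round), outer 76 mm, flat rim without a funnel. The column's top is 64 mm above the bench at the start. Only the pivot post, 80 mm from the tube's axis, stands higher than this rim.
- magazine_foot (a point): Point on the tube's axis on the base's top, 36 mm above the bench, z up: cassettes of the column have their centres 7, 21 and 35 mm above it.
- nest (a point): Centre of the delivery nest's floor, 18 mm above the bench, at (0.7, -40) mm in the feeder's frame, z up. The nest is a channel 70 mm wide and 18 mm deep sunk in the base, open to the front but for a lip 4 mm high; a delivered cassette has its centre 7 mm above this point.
- lever_pivot (a point): Point on the lever's upright hinge axis at the base's top, 36 mm above the bench; the magazine and the nest both lie 80 mm from it, 60 degrees apart.
- lever_knob (a point): Point on the axis of the lever's upright black knob, 150 mm from the hinge axis and 81.5 mm above the bench. The knob is 25 mm in diameter from 66 mm up to its top at 105 mm; its stem and bar are below. It moves with the lever; at rest it stands 70 mm beyond the tube's axis, on the line from the pivot through the tube, over the base's front edge.
- lever (a joint): Angle of the lever: 0 at rest with the carrier ring under the tube, growing counter-clockwise seen from above (the knob swings across the front to the feeder's -y side) to a hard stop at 1.047 rad (60 degrees). A spring drives it back: about 2.5 N at the knob at the start, about 6 N at the stop; let go, it is back in under a second.
- rack: Fixed white rack, base plate 95 mm (x) by 150 mm (y), 8 mm thick, origin under its centre, z up. Two upright places at y = -32 and +32 mm, each between two side walls 17 mm apart that reach 45 mm above the bench. The bench between rack and feeder, about 0.48 m ahead of the robot's base and 0.07 m to its right, is always clear.
- slide_frame: Bystander: grey rectangular slide frame 46 mm wide, 70 mm tall, 11 mm thick, upright in the rack's other place; origin at its centre, top 78 mm above the bench.
- slide_box: Bystander: closed grey slide box 87 by 107 by 35 mm on the bench, origin under its centre.
- oil_bottle: Bystander: amber bottle of immersion oil, 42 mm in diameter, 85 mm tall, black cap, standing on the bench, origin under its centre.
Things that resemble listed ones, but are neither listed nor needed, are in the scene too. What is shaped like the cassette_new but yellow is not meant.

How it is judged:
By the outcome, as a careful person would: the job done as asked, in the order asked, and still so for the second after the job is handed in, with the robot touching nothing.
It also fails if it takes over 64 s, if anything falls off the work surface, if the arm or the gripper's body presses on something with over 40 N, if the wrist force passes 120 N, or if a joint passes its speed limit or range.

## Working session

There is one attempt and no reset: what is moved stays moved. The work goes in short steps, Python scripts to look and compute and a shell command to move; the robot and the scene stay as the last step left them, time stands still between calls to the robot, and variables do not carry over. Pictures are saved under pics/ and viewed, at most 12 in all, crops included, and the job is handed in when it is done.

```bash
ls; mkdir -p pics; cat > h.py <<'E'
from plant import *
import numpy as np, cv2
from scipy.spatial.transform import Rotation as R
def cam(n):
    s=state(); c=snapshot(n)
    f=200/np.tan(np.radians(c["vertical_fov"])/2)
    if n=="wrist":
        T=np.eye(4);T[:3,:3]=R.from_rotvec(s["orientation"]).as_matrix();T[:3,3]=s["tool_pos"];T=T@np.array(c["mount"])
    else:
        W=np.eye(4);W[:3,:3]=R.from_rotvec(c["rvec"]).as_matrix();W[:3,3]=np.ravel(c["tvec"]);T=np.linalg.inv(W)
    return c,f,T
def cloud(c,f,T):
    v,u=np.mgrid[:400,:640];d=c["depth"]
    p=np.stack([(u-c["cx"])/f*d,(v-c["cy"])/f*d,d],-1)@T[:3,:3].T+T[:3,3]
    p[d<=0]=np.nan
    return p
def save(n,im,k=1):
    cv2.imwrite("pics/"+n,cv2.resize(im[:,:,::-1],None,fx=k,fy=k,interpolation=cv2.INTER_CUBIC))
E
python3 - <<'E'
from h import *
import pickle
for n in("scene","top"):
    c,f,T=cam(n);P=cloud(c,f,T);pickle.dump((c,f,T,P),open(n+".pkl","wb"));save(n+"1.png",c["pixels"])
s=state();print(s["t"],s["tool_pos"],s["orientation"])
E
```

```text
pics
0.1 [ 0.18680545 -0.5167872   0.20443099] [-3.09254517e+00 -5.41643381e-01  2.19927336e-04]
```

View pics/top1.png

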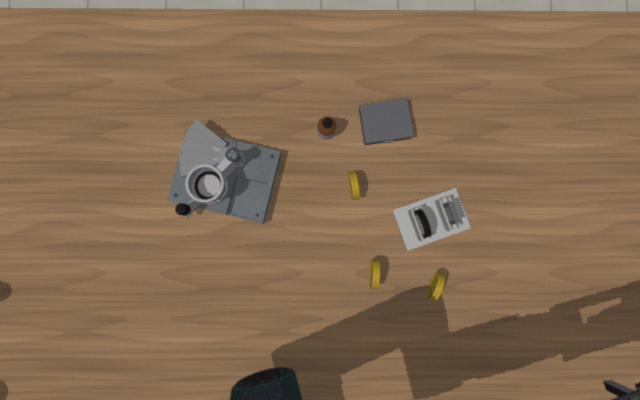

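View pics/scene1.png

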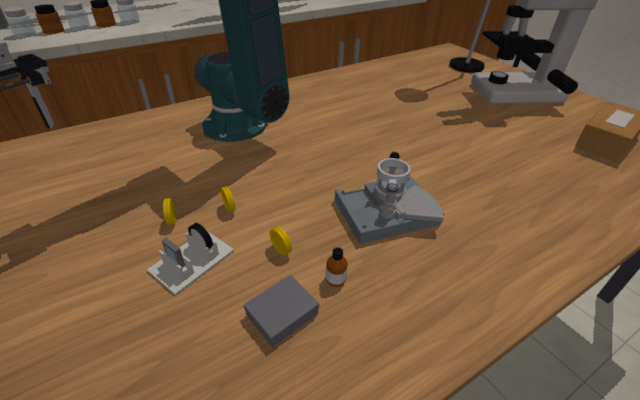

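The top picture shows the feeder (tube about (207,184), post (233,155), knob (183,209)) and the rack (432,219). The black disc on edge in the rack is at (421,222), and the grey slide frame is in the other place at (452,211). There are three yellow look-alikes on edge at (354,185), (375,273) and (437,286), which are not meant. The black disc in the rack fits, and I'll confirm it in a crop.

```bash
python3 - <<'E'
from h import *
import pickle
c,f,T,P=pickle.load(open("top.pkl","rb"))
a=c["pixels"][180:260,380:480];b=c["pixels"][115:230,160:290]
im=np.zeros((460,920,3),np.uint8)
A=cv2.resize(a,(400,320),interpolation=2);B=cv2.resize(b,(520,460),interpolation=2);im[:320,:400]=A;im[:,400:]=B
save("crop.png",im)
im=cv2.resize(im,None,fx=.87,fy=.87);save("crop.png",im)
print(f,T)
for u,v in [(354,185),(375,273),(437,286),(327,125),(386,120),(421,222),(452,211),(233,155),(183,209)]:
    print(u,v,P[v,u].round(3))
# bench plane
print(P[300,100],P[60,500])
z=P[...,2]
def seg(x0,x1,y0,y1,z0,z1):
    m=(P[...,0]>x0)&(P[...,0]<x1)&(P[...,1]>y0)&(P[...,1]<y1)&(z>z0)&(z<z1);return P[m]
def win(u0,u1,v0,v1,z0,z1):
    Q=P[v0:v1,u0:u1].reshape(-1,3);return Q[(Q[:,2]>z0)&(Q[:,2]<z1)]
for nm,w in dict(rack=(385,475,185,255,.004,.014),cass=(405,437,200,242,.048,.09),frame=(437,470,190,235,.05,.09),base=(160,290,115,230,.033,.039),rim=(180,235,155,210,.107,.1125),col=(190,225,165,205,.055,.07),post=(222,245,140,170,.106,.12),knob=(170,195,195,220,.095,.11)).items():
    Q=win(*w)
    r=cv2.minAreaRect((Q[:,:2]*1000).astype(np.float32)) if len(Q)>3 else None
    print(nm,len(Q),Q.mean(0).round(4) if len(Q) else 0,Q[:,2].max() if len(Q) else 0,r)
E
```

```text
514.3791134769791 [[ 0.00116541 -0.99683194  0.07952819  0.46945834]
 [-0.99988992 -0.00233794 -0.01465199 -0.03292133]
 [ 0.0147915  -0.07950236 -0.99672493  1.13502621]
 [ 0.          0.          0.          1.        ]]
354 185 [ 0.574 -0.131  0.061]
375 273 [ 0.391 -0.174  0.063]
437 286 [ 0.364 -0.303  0.06 ]
327 125 [ 0.696 -0.074  0.085]
386 120 [ 0.719 -0.204  0.033]
421 222 [ 0.496 -0.267  0.078]
452 211 [ 0.519 -0.332  0.077]
233 155 [0.629 0.116 0.112]
183 209 [0.521 0.216 0.1  ]
[ 0.32807208  0.41513956 -0.00041707] [ 0.86663124 -0.47125165 -0.00200435]
rack 1827 [ 0.5045 -0.3012  0.0074] 0.013974797886993295 ((504.70361328125, -304.1266174316406), (145.2635955810547, 186.9398651123047), 0.043776270002126694)
cass 249 [ 0.4955 -0.2739  0.0688] 0.0826361908834019 ((493.80438232421875, -272.69305419921875), (61.16986083984375, 22.01397132873535), 14.194432258605957)
frame 193 [ 0.5157 -0.3336  0.0719] 0.08161668645055564 ((516.3054809570312, -335.20623779296875), (45.37710952758789, 12.222419738769531), 18.41942596435547)
base 2082 [0.5937 0.1243 0.0354] 0.03899474408692605 ((584.4227905273438, 149.98133850097656), (210.40863037109375, 184.5771942138672), 76.7020034790039)
rim 287 [0.576  0.1702 0.1101] 0.11249002160367216 ((575.3101806640625, 164.97242736816406), (75.92399597167969, 129.5850830078125), 20.742664337158203)
col 674 [0.5741 0.1771 0.0621] 0.06990089817315903 ((572.7973022460938, 171.80322265625), (69.60333251953125, 63.919677734375), 67.50516510009766)
post 156 [0.6297 0.1185 0.1126] 0.11881276079091552 ((625.2564086914062, 119.83338928222656), (26.553081512451172, 37.952415466308594), 69.8415756225586)
knob 128 [0.5233 0.2186 0.1026] 0.10884744307521177 ((532.1267700195312, 213.7130126953125), (22.568824768066406, 48.76462936401367), 54.41239929199219)
```

View pics/crop.png

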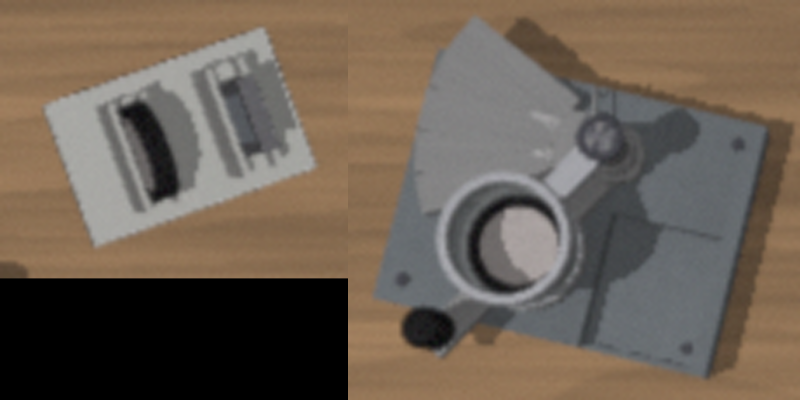

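```bash
cat >> h.py <<'E'
def ray(c,f,T,u,v,z):
    d=T[:3,:3]@np.array([(u-c["cx"])/f,(v-c["cy"])/f,1]);return T[:3,3]+d*(z-T[2,3])/d[2]
E
python3 - <<'E'
from h import *
import pickle
c,f,T,P=pickle.load(open("top.pkl","rb"))
g=lambda u,v,z:ray(c,f,T,u,v,z)[:2]
k=np.array([g(*p,.008) for p in[(392.9,210.2),(456.7,187.8),(470.8,227.4),(407.3,250.4)]])
print("rack",k.round(4).tolist(),k.mean(0),[np.linalg.norm(k[i]-k[i-1]).round(4) for i in range(4)])
e=(k[1]+k[2]-k[0]-k[3]);e/=np.linalg.norm(e);a=np.degrees(np.arctan2(e[0],-e[1]));print("angle",a,"cass?",k.mean(0)-.032*e,"frame?",k.mean(0)+.032*e)
b=[g(*p,.036) for p in[(280.7,150.9),(263.4,223.3),(167.8,200.6)]]
print("base",b,np.linalg.norm(b[0]-b[1]),np.linalg.norm(b[1]-b[2]))
ey=(b[2]-b[1]);ey/=np.linalg.norm(ey);ex=b[0]-b[1];ex/=np.linalg.norm(ex);print(ex,ey)
# origin: b1=(-50,-85)
o=b[1]+.05*ex+.085*ey;print("o",o,"mouth",o+.0007*ex+.04*ey,"nest",o+.0007*ex-.04*ey)
print("rim",g(206.8,183.4,.1115),"post",g(233,154.4,.114),"knob",g(183,209.3,.105))
s=state();print(R.from_rotvec(s["orientation"]).as_matrix().round(3))
E
```

```text
rack [[0.5234, -0.2214], [0.5732, -0.3632], [0.486, -0.3925], [0.4356, -0.2519]] [ 0.5045661 -0.3072517] [np.float64(0.093), np.float64(0.1503), np.float64(0.0921), np.float64(0.1493)]
angle 19.52464905793193 cass? [ 0.49387131 -0.27709177] frame? [ 0.5152609  -0.33741163]
base [array([0.64957651, 0.02436354]), array([0.4936603 , 0.06019225]), array([0.54169126, 0.26420279])] 0.15997987739796599 0.20958834173076477
[ 0.97459888 -0.22395762] [0.2291681  0.97338686]
o [0.56186953 0.13173226] mouth [0.57171848 0.17051096] nest [0.55338503 0.09264001]
rim [0.57125139 0.16718708] post [0.62938554 0.11551921] knob [0.51981471 0.2149104 ]
[[ 0.94   0.34  -0.   ]
 [ 0.34  -0.94   0.002]
 [ 0.    -0.002 -1.   ]]
```

The crop confirms it: the only black round disc in the rack is the left one, and the grey rectangular frame is on the right. Tool y already lies along the cassette's axis, so I'll move above it and refine with the wrist camera.

```bash
python3 -m jog '{"grip":[34,34,34,34,34,34,34,34],"translation":[[371,-122,0],[371,-122,0],[371,-122,0],[371,-122,0],[371,-122,0],[371,-122,0],[371,-122,0],[371,-122,0]],"spin":[0,0,0,0,0,0,0,0]}' 20
python3 - <<'E'
from h import *
import pickle
c,f,T=cam("wrist");P=cloud(c,f,T);pickle.dump((c,f,T,P),open("w1.pkl","wb"));save("w1.png",c["pixels"])
s=state();print(s["t"],s["tool_pos"]);print(T.round(3))
z=P[...,2]
for lo,hi in((.05,.09),(.04,.047),(.005,.011)):
    m=((z>lo)&(z<hi)).astype(np.uint8);n,l,st,_=cv2.connectedComponentsWithStats(m)
    for i in range(1,n):
        if st[i,4]>150:
            Q=P[l==i];print(lo,st[i],Q.mean(0).round(4),Q[:,2].max().round(4),[np.round(x,1) for x in cv2.minAreaRect((Q[:,:2]*1000).astype(np.float32))])
E
```

```text
t: 1.1
tool_pos: [0.4944, -0.276, 0.2048]
orientation: [-3.094, -0.545, 0.003]
ft_force: [-1.0, -0.1, 0.2]
grip_width: 0.364
finger_force: 0.0
1.15 [ 0.49367155 -0.276915    0.20500216]
[[ 0.341 -0.904 -0.257  0.569]
 [-0.94  -0.328 -0.094 -0.249]
 [ 0.     0.274 -0.962  0.384]
 [ 0.     0.     0.     1.   ]]
0.05 [195  27  22  57 916] [ 0.5769 -0.1332  0.058 ] 0.0635 [array([ 576.8, -132.5]), array([49.8, 14.8]), np.float64(8.5)]
0.05 [312 156  14  57 790] [ 0.4995 -0.2745  0.0727] 0.0803 [array([ 495.3, -276. ]), array([59.3, 13.5]), np.float64(19.8)]
0.05 [372 163  19  50 754] [ 0.5174 -0.3342  0.0734] 0.0804 [array([ 516.3, -336.2]), array([45.3, 11.5]), np.float64(19.1)]
0.05 [190 220  25  41 544] [ 0.3929 -0.1764  0.0581] 0.0635 [array([ 389.1, -175.9]), array([14.2, 50.1]), np.float64(87.7)]
0.05 [286 279  36  34 500] [ 0.3647 -0.307   0.058 ] 0.0634 [array([ 361.2, -306.5]), array([14.8, 49.1]), np.float64(69.3)]
0.04 [204  23  17  59 157] [ 0.5864 -0.1353  0.0435] 0.047 [array([ 583. , -137.2]), array([53.1, 13.8]), np.float64(22.9)]
0.04 [307 150   4  64 253] [ 0.4917 -0.2659  0.045 ] 0.0469 [array([ 491.3, -266. ]), array([69.5,  3.4]), np.float64(19.5)]
0.04 [326 150   5  64 240] [ 0.4988 -0.2858  0.0449] 0.047 [array([ 498. , -286.2]), array([69.8,  3.9]), np.float64(19.2)]
0.04 [364 151   8  63 277] [ 0.5136 -0.3259  0.0447] 0.0465 [array([ 512.5, -326.5]), array([69.7,  4.5]), np.float64(19.3)]
0.005 [ 25   0  34  73 375] [0.5363 0.0529 0.0079] 0.011 [array([536.1,  53.1]), array([ 3.8, 84.3]), np.float64(76.5)]
0.005 [ 282  135  130   79 6402] [ 0.5095 -0.3022  0.0081] 0.011 [array([ 505.3, -306.8]), array([ 95.2, 150.4]), np.float64(19.6)]
```

View pics/w1.png

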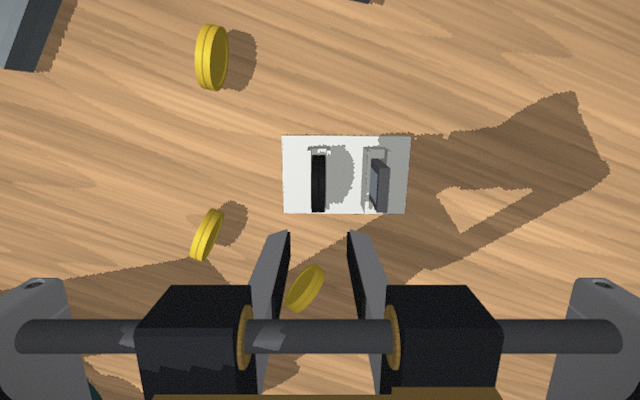

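The wrist view shows the black cassette at (318,183), lined up with the tool and between the rack walls. I'll grasp it by its faces.

```bash
python3 -m jog '{"grip":[34,34,34,34,8,8,8,8],"translation":[[0,0,60],[0,0,120],[0,0,155],[0,0,155],[0,0,155],[0,0,155],[0,0,155],[0,0,155]],"spin":[0,0,0,0,0,0,0,0]}' 25
python3 -c "
from h import *
s=state();print(s['tool_pos'],s['moment'],s['finger_force'])"
```

```text
t: 2.15
tool_pos: [0.4954, -0.277, 0.0527]
orientation: [3.092, 0.542, 0.004]
ft_force: [-1.4, 1.3, 6.4]
grip_width: 0.147
finger_force: 25.0
[ 0.49536015 -0.27702973  0.05265131] [ 0.24830209  0.21831002 -0.04017796] 24.97612237930298
```

```bash
python3 -m jog '{"grip":[8,8,8,8,8,8,8],"translation":[[0,0,-45],[0,0,-90],[20,-60,-90],[40,-120,-90],[47,-180,-90],[47,-186,-90],[47,-186,-90]],"spin":[0,0,0,0,0,0,0]}' 25
python3 - <<'E'
from h import *
s=state();print(s["tool_pos"])
c,f,T=cam("scene");save("s2.png",c["pixels"][120:320,140:460],2)
E
```

```text
t: 3.02
tool_pos: [0.4755, -0.0857, 0.1406]
orientation: [3.093, 0.544, 0.001]
ft_force: [-0.1, -0.4, -0.9]
grip_width: 0.148
finger_force: 25.0
[ 0.47553711 -0.08567279  0.14062897]
```

View pics/s2.png

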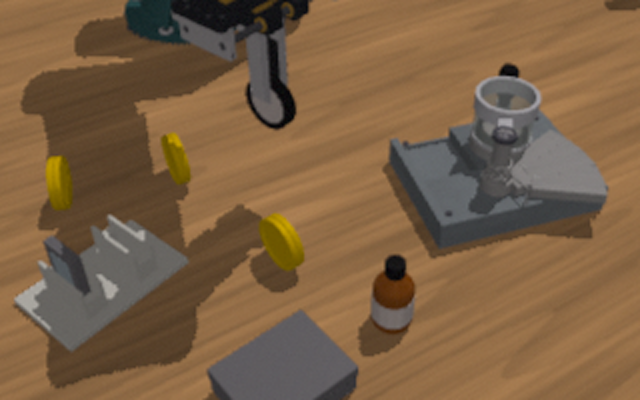

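The cassette is held by its faces (crop (270,100)) and the rack's place is empty. I'll lower it to stand on the bench.

```bash
python3 -m jog '{"grip":[8,8,8,8,8],"translation":[[0,0,60],[0,0,95],[0,0,103],[0,0,106],[0,0,106]],"spin":[0,0,0,0,0]}' 25
```

```text
t: 3.7
tool_pos: [0.4764, -0.0872, 0.036]
orientation: [3.094, 0.539, 0.002]
ft_force: [-1.3, 0.2, 1.2]
grip_width: 0.149
finger_force: 25.0
```

```bash
python3 -m jog '{"grip":[56,56,56,56,56,56,56,56,56,56],"translation":[[0,0,0],[0,0,0],[0,0,0],[0,-8,0],[0,-16,0],[0,-22,0],[0,-28,0],[0,-34,0],[0,-40,0],[0,-40,0]],"spin":[0,0,0,0,0,0,0,0,0,0]}' 10
python3 - <<'E'
from h import *
s=state();print(s["tool_pos"])
c,f,T=cam("scene");save("s3.png",c["pixels"][140:260,220:400],3)
E
```

```text
t: 4.95
tool_pos: [0.4616, -0.0476, 0.0345]
orientation: [3.094, 0.543, 0.0]
ft_force: [0.1, -0.0, -0.1]
grip_width: 0.593
finger_force: 0.0
[ 0.46163004 -0.04755017  0.03446296]
```

View pics/s3.png

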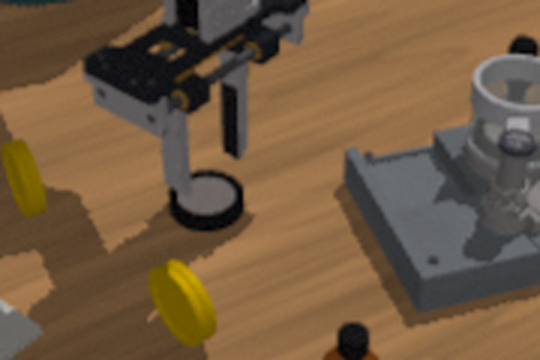

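The cassette lies flat, white face up, at crop (207,200). I'll rise, open fully and locate it with the wrist camera.

```bash
python3 -m jog '{"grip":[56,56,94,94],"translation":[[0,0,-60],[0,0,-115],[0,0,-115],[0,0,-115]],"spin":[0,0,0,0]}' 10
cat > disc.py <<'E'
from h import *
for n in("wrist","top"):
    c,f,T=cam(n);P=cloud(c,f,T);z=P[...,2]
    m=((z>.009)&(z<.018)&(abs(P[...,0]-.47)<.1)&(abs(P[...,1]+.05)<.08)).astype(np.uint8)
    k,l,st,_=cv2.connectedComponentsWithStats(m)
    for i in range(1,k):
        if st[i,4]>100:
            Q=P[l==i];print(n,st[i],Q.mean(0).round(4),Q[:,2].std(),cv2.minEnclosingCircle((Q[:,:2]*1000).astype(np.float32)),cv2.minAreaRect((Q[:,:2]*1000).astype(np.float32)))
s=state();print(s["tool_pos"],R.from_rotvec(s["orientation"]).as_matrix().round(4).tolist())
E
python3 disc.py
```

```text
t: 5.5
tool_pos: [0.4616, -0.048, 0.1491]
orientation: [3.095, 0.542, -0.0]
ft_force: [0.0, 0.1, -0.2]
grip_width: 0.772
finger_force: 0.0
wrist [ 291  158   61   60 2871] [ 0.4631 -0.0508  0.0132] 0.0009771793132263141 ((462.59619140625, -50.897186279296875), 31.05297088623047) ((462.7033386230469, -50.82246780395508), (61.55278396606445, 60.74248123168945), 20.38902473449707)
[ 0.4606539  -0.04779446  0.14751803] [[0.9405, 0.3397, -0.0036], [0.3397, -0.9405, 0.0007], [-0.0032, -0.0019, -1.0]]
```

```bash
python3 -m jog '{"grip":[94,94,94,94,94,50,50,50,50],"translation":[[0,3,50],[0,3,100],[0,3,130],[0,3,141],[0,3,141],[0,3,141],[0,3,141],[0,3,141],[0,3,141]],"spin":[0,0,0,0,0,0,0,0,0]}' 20
python3 -c "
from h import *
for i in range(3): s=state();print(s['tool_pos'],s['ft_force'],s['grip_width']*94)"
```

```text
t: 6.72
tool_pos: [0.4633, -0.0508, 0.0092]
orientation: [3.094, 0.542, 0.002]
ft_force: [0.4, -0.2, 1.4]
grip_width: 0.651
finger_force: 20.0
[ 0.46326911 -0.05081101  0.00915112] [ 0.42784043 -0.19893344  1.40538102] 61.20807579489791
[ 0.46326911 -0.05081101  0.00915112] [ 0.42784043 -0.19893344  1.40538102] 61.20807579489791
[ 0.46326911 -0.05081101  0.00915112] [ 0.42784043 -0.19893344  1.40538102] 61.20807579489791
```

```bash
python3 -m jog '{"grip":[50,50,50,50,50,50,50,50,50],"translation":[[0,0,-50],[0,0,-100],[0,0,-150],[30,-50,-160],[60,-100,-160],[90,-150,-160],[100,-170,-160],[100,-170,-160],[100,-170,-160]],"spin":[0,0,0,0,0,0,0,0,0]}' 20
python3 - <<'E'
from h import *
s=state();print(s["tool_pos"],R.from_rotvec(s["orientation"]).as_matrix().round(4).tolist())
c,f,T=cam("wrist");P=cloud(c,f,T);save("w4.png",c["pixels"]);z=P[...,2]
import pickle;pickle.dump((c,f,T,P),open("w4.pkl","wb"))
m=(z>.104)&(z<.116)&(np.hypot(P[...,0]-.5715,P[...,1]-.169)<.05)
Q=P[m];print(m.sum(),Q.mean(0),cv2.minEnclosingCircle((Q[:,:2]*1000).astype(np.float32)))
v,u=np.where(m);print(u.min(),u.max(),v.min(),v.max())
from scipy.optimize import least_squares
d=lambda p:np.hypot(Q[:,0]-p[0],Q[:,1]-p[1])-.0355
r=least_squares(d,[.5715,.169],loss="soft_l1",f_scale=.002);print(r.x,np.abs(d(r.x)).mean())
E
```

```text
t: 7.85
tool_pos: [0.4988, 0.1423, 0.1682]
orientation: [3.094, 0.541, -0.001]
ft_force: [0.0, 0.3, -0.4]
grip_width: 0.652
finger_force: 20.0
[0.49882516 0.14231851 0.16817357] [[0.9406, 0.3394, -0.0006], [0.3394, -0.9406, -0.0009], [-0.0009, 0.0006, -1.0]]
3195 [0.57916387 0.16986444 0.11031549] ((577.75341796875, 167.61077880859375), 44.695491790771484)
260 382 47 158
[0.57389097 0.17203726] 0.002434351537131729
```

View pics/w4.png

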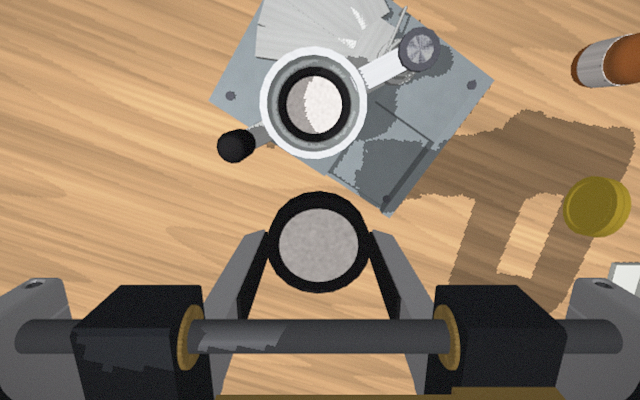

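The view shows the held cassette, level, at (319,242) and the tube rim at about (313,103), with the post at (420,48) and the knob at (235,146). I'll fit both outlines in this picture to get the relative offset.

```bash
python3 - <<'E'
from h import *
import pickle
c,f,T,P=pickle.load(open("w4.pkl","rb"));im=c["pixels"].astype(int);z=P[...,2]
def fit(mask,name):
    mask=cv2.morphologyEx(mask.astype(np.uint8),cv2.MORPH_OPEN,np.ones((3,3)))
    cs,_=cv2.findContours(mask,cv2.RETR_EXTERNAL,cv2.CHAIN_APPROX_NONE);k=max(cs,key=len)
    h=cv2.convexHull(k);print(name,cv2.boundingRect(k));return k[:,0].astype(float)
from scipy.optimize import least_squares
def circ(px,zz,r,name,lo):
    X=np.array([ray(c,f,T,u,v,zz)[:2] for u,v in px])
    res=least_squares(lambda p:np.hypot(X[:,0]-p[0],X[:,1]-p[1])-p[2],[*X.mean(0),r],loss="soft_l1",f_scale=.0005).x
    e=np.hypot(X[:,0]-res[0],X[:,1]-res[1])-res[2];print(name,res.round(4),np.abs(e).mean().round(5));return res
win=np.zeros((400,640),bool);win[40:165,255:372]=1
a=fit(win&(im.min(2)>205)&(z>.1),"rim")
A=circ(a,.1115,.038,"rim outer",0)
# inner edge: not-bright pixels inside rim
in_=np.zeros((400,640),np.uint8);cv2.drawContours(in_,[a.astype(np.int32)],-1,1,-1)
win2=np.zeros((400,640),bool);win2[185:300,262:376]=1
s=fit(win2&(im.max(2)<300)&(z>.164),"disc")
D=circ(s[(s[:,1]<240)&(s[:,1]>190)],.1735,.031,"disc(upper arc, top edge)",0)
wf=fit(win2&(im.min(2)>110)&(z>.164),"white");W=circ(wf,.1735,.024,"white",0)
print(T[:3,3],P[240,320],P[242,318])
t=np.array([.4988,.1423])
M=np.array([[.9406,.3394],[.3394,-.9406]])
for n,X in(("disc",D),("white",W)): print(n,"rel tcp in tool",M.T@(X[:2]-t)*1e3,"to rim in tool",M.T@(A[:2]-X[:2])*1e3)
print("tcp->rim",M.T@(A[:2]-t)*1e3)
E
```

```text
rim (260, 47, 107, 112)
rim outer [0.5734 0.1729 0.0374] 0.00022
disc (262, 193, 114, 101)
disc(upper arc, top edge) [0.4993 0.1424 0.0313] 0.00083
white (279, 209, 79, 73)
white [0.4992 0.1425 0.0229] 0.00018
[0.57317606 0.16948172 0.34731323] [0.50225197 0.14243909 0.17106463] [0.50060552 0.14310606 0.1709713 ]
disc rel tcp in tool [0.54179766 0.09404536] to rim in tool [80.00404459 -3.57432252]
white rel tcp in tool [ 0.41382384 -0.04459176] to rim in tool [80.13201841 -3.43568539]
tcp->rim [80.54584225 -3.48027716]
```

```bash
python3 -m jog '{"grip":[50,50,50,50],"translation":[[50,-3.5,0],[80,-3.5,20],[80,-3.5,35],[80,-3.5,35]],"spin":[0,0,0,0]}' 20
python3 - <<'E'
from h import *
s=state();print(s["tool_pos"])
c,f,T=cam("wrist");a=c["pixels"][150:350,200:440]
c,f,T=cam("top");b=c["pixels"][150:220,170:254]
c,f,T=cam("scene");d=c["pixels"][130:210,360:456]
im=np.zeros((600,800,3),np.uint8)
im[:400,:480]=cv2.resize(a,(480,400),interpolation=2);im[:267,480:]=cv2.resize(b,(320,267),interpolation=2);im[300:567,480:]=cv2.resize(d,(320,267),interpolation=2)
save("s5.png",im)
E
```

```text
t: 8.4
tool_pos: [0.5713, 0.1722, 0.1313]
orientation: [3.094, 0.54, -0.008]
ft_force: [-0.3, -0.3, -0.4]
grip_width: 0.649
finger_force: 20.0
[0.57126713 0.17218859 0.13131365]
```

View pics/s5.png

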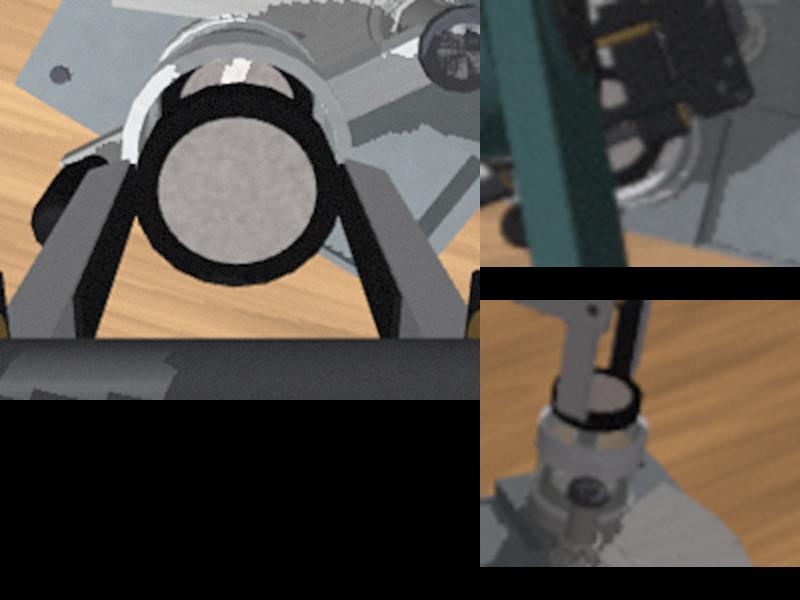

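The scene crop shows the cassette held level just above the tube, and the wrist crop shows the rim's far arc above the disc. I'll refit both at this closer range.

```bash
cat > rel.py <<'E'
from h import *
from scipy.optimize import least_squares
s=state();c,f,T=cam("wrist");im=c["pixels"].astype(int);P=cloud(c,f,T);z=P[...,2]
print(s["tool_pos"])
M=R.from_rotvec(s["orientation"]).as_matrix()[:2,:2];t=s["tool_pos"][:2]
def rows(mask,zz,r,name):
    # topmost mask pixel per column
    pts=[(u,np.where(mask[:,u])[0][0]) for u in range(640) if mask[:,u].any()]
    X=np.array([ray(c,f,T,u,v-.5,zz)[:2] for u,v in pts])
    res=least_squares(lambda p:np.hypot(X[:,0]-p[0],X[:,1]-p[1])-r,X.mean(0)-[.02,0],loss="soft_l1",f_scale=.0004).x
    e=np.hypot(X[:,0]-res[0],X[:,1]-res[1])-r
    print(name,len(X),res.round(4),np.median(np.abs(e)).round(5),"tool",(M.T@(res-t)*1e3).round(2));return res
w=np.zeros((400,640),bool);w[155:250,255:385]=1
zt=s["tool_pos"][2]
# rim: depth near rim height
rm=w&(abs(z-.1115)<.004)
rm=cv2.morphologyEx(rm.astype(np.uint8),cv2.MORPH_OPEN,np.ones((3,3)))>0
A=rows(rm,.1115,.038,"rim")
wh=np.zeros((400,640),bool);wh[200:290,270:370]=1
wh&=(im.min(2)>110)&(z>zt-.004)
wh=cv2.morphologyEx(wh.astype(np.uint8),cv2.MORPH_OPEN,np.ones((5,5)))>0
ks=np.argwhere(wh)
cs,_=cv2.findContours(wh.astype(np.uint8),0,1);k=max(cs,key=len)[:,0]
X=np.array([ray(c,f,T,u,v,zt+.005)[:2] for u,v in k])
D=least_squares(lambda p:np.hypot(X[:,0]-p[0],X[:,1]-p[1])-p[2],[*X.mean(0),.023],loss="soft_l1",f_scale=.0004).x
print("white",D.round(4),"tool",(M.T@(D[:2]-t)*1e3).round(2));print("need",(M.T@(A-D[:2])*1e3).round(2))
o=c["pixels"].copy();o[rm]=(255,0,0);o[wh]=(0,255,0);save("dbg.png",o[140:340,200:440],2)
E
python3 rel.py
```

```text
[0.57283484 0.17302215 0.13463914]
rim 112 [0.5738 0.173 ] 0.00019 tool [0.88 0.33]
white [0.5731 0.1731 0.0229] tool [0.25 0.02]
need [0.63 0.31]
```

View pics/dbg.png

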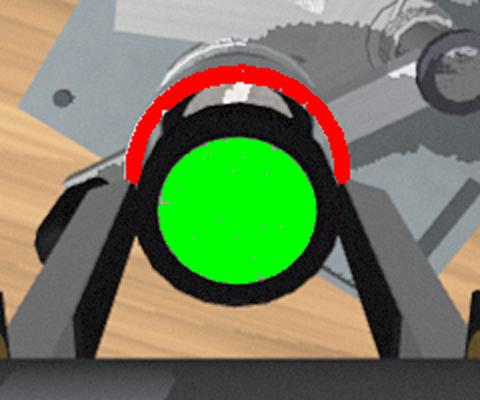

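The red rim arc and green disc face were picked correctly, leaving a correction of 0.6/0.3 mm. I'll lower slowly and watch the force.

```bash
python3 -m jog '{"grip":[50,50,50,50,50,50],"translation":[[0.6,0.3,6],[0.6,0.3,12],[0.6,0.3,16],[0.6,0.3,19],[0.6,0.3,20],[0.6,0.3,20]],"spin":[0,0,0,0,0,0]}' 20; python3 rel.py
```

```text
t: 9.35
tool_pos: [0.5738, 0.1735, 0.1134]
orientation: [3.094, 0.542, -0.0]
ft_force: [-0.6, -0.1, -1.2]
grip_width: 0.648
finger_force: 20.0
[0.57381739 0.17352915 0.11338921]
rim 122 [0.5738 0.1731] 0.00019 tool [-0.13  0.45]
white [0.5741 0.1736 0.0229] tool [0.3 0. ]
need [-0.43  0.44]
```

No contact force, and it's inside the rim. I'll release.

```bash
python3 -m jog '{"grip":[50,50,76,76,76,76,76],"translation":[[-0.4,0.4,0],[-0.4,0.4,0],[-0.4,0.4,0],[-0.4,0.4,0],[-0.4,0.4,0],[-0.4,0.4,-40],[-0.4,0.4,-60]],"spin":[0,0,0,0,0,0,0]}' 20
python3 - <<'E'
from h import *
c,f,T=cam("wrist");P=cloud(c,f,T);z=P[...,2]
m=(np.hypot(P[...,0]-.5738,P[...,1]-.1731)<.024)&(z<.105)
Q=P[m];print(m.sum(),np.percentile(Q[:,2],[5,25,50,75,95]))
A=np.c_[Q[:,:2]-Q[:,:2].mean(0),np.ones(len(Q))];print(np.linalg.lstsq(A,Q[:,2],rcond=None)[0])
s=state();print(s["tool_pos"],s["t"])
M=R.from_rotvec(s["orientation"]).as_matrix()
# knob and pivot
k=(np.hypot(P[...,0]-.52,P[...,1]-.215)<.03)&(abs(z-.104)<.004)
print("knob",k.sum(),P[k].mean(0) if k.any() else 0)
E
```

```text
t: 10.28
tool_pos: [0.5743, 0.1732, 0.1757]
orientation: [3.094, 0.542, 0.005]
ft_force: [0.4, -0.1, -0.0]
grip_width: 0.81
finger_force: 0.0
2125 [0.07573316 0.07633135 0.0768105  0.07727249 0.07793561]
[0.00156792 0.00046435 0.07681319]
[0.57549473 0.1734301  0.17867829] 10.325
knob 56 [0.52824629 0.21688663 0.10145047]
```

The cassette rests level at about 77 mm, as expected. Next is the lever: I'll move above the knob, turned so that the fingers straddle it along the tangent.

```bash
python3 -m jog '{"grip":[44,44,44,44,44,44,44,44,44,44],"translation":[[-32,-62,0],[-32,-62,0],[-32,-62,0],[-32,-62,0],[-32,-62,0],[-32,-62,0],[-32,-62,0],[-32,-62,0],[-32,-62,0],[-32,-62,0]],"spin":[-0.18,-0.36,-0.54,-0.72,-0.9,-1.08,-1.26,-1.44,-1.62,-1.8]}' 20
python3 -m jog '{"grip":[44,44,44],"translation":[[0,0,0],[0,0,0],[0,0,0]],"spin":[-0.18,-0.24,-0.24]}' 20
python3 - <<'E'
from h import *
s=state();Mx=R.from_rotvec(s["orientation"]).as_matrix();print(s["tool_pos"],Mx.round(3).tolist(),s["joint_positions"])
c,f,T=cam("wrist");P=cloud(c,f,T);z=P[...,2]
for n,x,y,h,r in(("knob",.5227,.2210,.105,.02),("post",.632,.118,.114,.025)):
    k=(np.hypot(P[...,0]-x,P[...,1]-y)<r)&(abs(z-h)<.004);v,u=np.where(k)
    Q=P[k];print(n,k.sum(),Q.mean(0) if len(Q) else 0,cv2.minEnclosingCircle((Q[:,:2]*1000).astype(np.float32)) if len(Q) else 0)
c,f,T=cam("wrist");save("w6.png",c["pixels"])
E
```

```text
t: 11.58
tool_pos: [0.5221, 0.2204, 0.1727]
orientation: [-1.491, -2.765, 0.001]
ft_force: [-0.6, 0.2, -0.4]
grip_width: 0.471
finger_force: 0.0
t: 11.95
tool_pos: [0.5222, 0.2204, 0.1728]
orientation: [-1.159, -2.92, 0.001]
ft_force: [0.2, 0.5, 0.0]
grip_width: 0.465
finger_force: 0.0
[0.52215877 0.22040268 0.17284974] [[-0.728, 0.686, -0.001], [0.686, 0.728, -0.0], [0.0, -0.001, -1.0]] [ 2.99429832e-01  1.33504948e-01  1.38436731e+00 -8.05280956e-05
  1.62444587e+00 -5.15852815e-01]
knob 571 [0.52235524 0.22215779 0.10433156] ((523.203125, 221.67950439453125), 11.647185325622559)
post 672 [0.63044924 0.11940404 0.11391889] ((631.60546875, 118.43377685546875), 14.27514934539795)
```

View pics/w6.png

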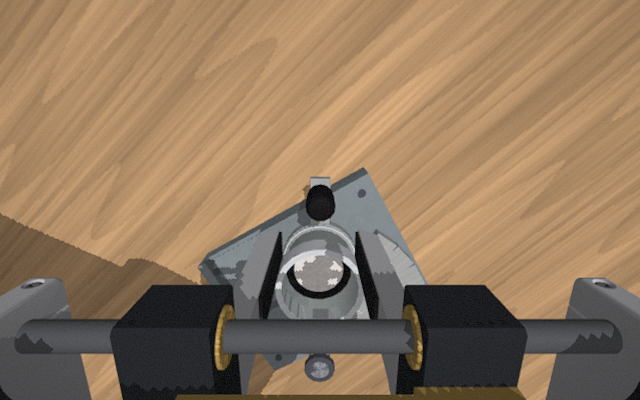

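The knob at (320,203) lies ahead of the fingers on the radial line, and its measured position (0.523,0.2215) matches the model. I'll descend astride it and narrow the fingers.

```bash
python3 -m jog '{"grip":[44,44,44,32,32,32],"translation":[[0,1.4,50],[0,1.4,88],[0,1.4,96],[0,1.4,96],[0,1.4,96],[0,1.4,96]],"spin":[0,0,0,0,0,0]}' 20
python3 -c "
from h import *
s=state();print(s['tool_pos'],R.from_rotvec(s['orientation']).as_matrix()[:2,:2])"
```

```text
t: 12.8
tool_pos: [0.5245, 0.2218, 0.0795]
orientation: [1.157, 2.918, 0.003]
ft_force: [0.2, 0.5, 0.9]
grip_width: 0.341
finger_force: 0.0
[0.52453086 0.22183202 0.07949357] [[-0.72833348  0.6852139 ]
 [ 0.6852203   0.72833519]]
```

```bash
python3 -m jog '{"grip":[32,32,32,32,32,32,32,32,32,32],"translation":[[-0.8,-15.7,0],[-3.3,-31.2,0],[-7.3,-46.4,0],[-13,-61,0],[-20.1,-75,0],[-28.6,-88.2,0],[-38.5,-100.4,0],[-49.6,-111.5,0],[-61.8,-121.4,0],[-75,-129.9,0]],"spin":[-0.105,-0.209,-0.314,-0.419,-0.524,-0.628,-0.733,-0.838,-0.942,-1.047]}' 20
python3 -m jog '{"grip":[32,32],"translation":[[0,-2,0],[0,-3,0]],"spin":[0,0]}' 20
```

```text
t: 14.05
tool_pos: [0.4883, 0.0782, 0.0791]
orientation: [-0.464, 3.107, 0.01]
ft_force: [-3.0, 7.9, 3.4]
grip_width: 0.341
finger_force: 4.0
t: 14.3
tool_pos: [0.4889, 0.0749, 0.0791]
orientation: [0.458, -3.107, -0.008]
ft_force: [-4.7, 5.2, 5.2]
grip_width: 0.343
finger_force: 3.4
```

```bash
python3 -m jog '{"grip":[32,32,32],"translation":[[0,-2,0],[0,-3,0],[0,-3,0]],"spin":[0,0,0]}' 20
python3 -m jog '{"grip":[32,32],"translation":[[0,-1.5,0],[0,-1.5,0]],"spin":[0,0]}' 20
python3 -m jog '{"grip":[32,32],"translation":[[0,-1.5,0],[0,-1.5,0]],"spin":[0,0]}' 20
```

```text
t: 14.68
tool_pos: [0.4895, 0.0722, 0.079]
orientation: [0.458, -3.107, -0.008]
ft_force: [-5.0, 5.6, 4.5]
grip_width: 0.342
finger_force: 3.4
t: 14.92
tool_pos: [0.4896, 0.072, 0.0789]
orientation: [0.459, -3.106, -0.012]
ft_force: [-5.7, 8.1, 4.5]
grip_width: 0.34
finger_force: 4.8
t: 15.18
tool_pos: [0.4896, 0.0718, 0.0789]
orientation: [0.459, -3.106, -0.016]
ft_force: [-6.9, 11.4, 6.0]
grip_width: 0.343
finger_force: 6.2
```

The position has stalled while the force grows, so the lever is at its stop. I'll check that the cassette dropped before letting go.

```bash
python3 -m jog '{"grip":[32,32],"translation":[[0,-2,0],[0,-2,0]],"spin":[0,0]}' 20
python3 - <<'E'
from h import *
for n in("wrist","scene","top"):
    c,f,T=cam(n);P=cloud(c,f,T);z=P[...,2]
    for nm,x,y in(("nest",.5556,.0952),("tube",.5738,.1731)):
        m=(np.hypot(P[...,0]-x,P[...,1]-y)<.022);Q=P[m];print(n,nm,m.sum(),np.percentile(Q[:,2],[5,25,50,75,95]).round(4) if len(Q) else 0)
    if n=="scene":save("s7.png",c["pixels"][120:240,310:470],4)
E
```

```text
t: 15.42
tool_pos: [0.4897, 0.0715, 0.0788]
orientation: [0.46, -3.105, -0.022]
ft_force: [-7.6, 15.2, 5.8]
grip_width: 0.341
finger_force: 8.2
wrist nest 1923 [0.0298 0.0303 0.0307 0.0311 0.0317]
wrist tube 0 0
scene nest 114 [0.0286 0.0296 0.03   0.0309 0.0317]
scene tube 4 [0.0753 0.0755 0.0757 0.0766 0.0782]
top nest 83 [0.0264 0.0285 0.0299 0.0312 0.0337]
top tube 305 [0.0717 0.0736 0.0749 0.0766 0.078 ]
```

View pics/s7.png

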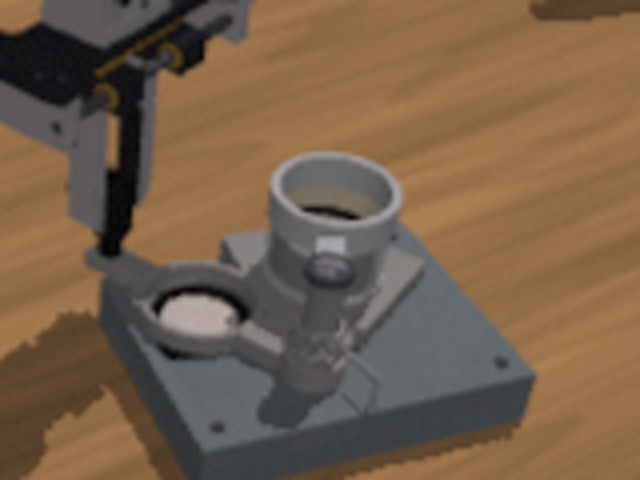

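The ring is over the nest with the cassette inside, its top at about 31 mm, so it has dropped. I'll let go by rising straight off the knob.

```bash
python3 -m jog '{"grip":[32,32,32,32],"translation":[[0,1,-60],[0,1,-110],[0,1,-110],[0,1,-110]],"spin":[0,0,0,0]}' 20
python3 -m jog '{"grip":[32,32,32,32,32,32,32,32,32,32],"translation":[[50,0,-20],[100,0,-20],[120,0,-20],[120,0,-20],[120,0,-20],[120,0,-20],[120,0,-20],[120,0,-20],[120,0,-20],[120,0,-20]],"spin":[0,0,0,0,0,0,0,0,0,0]}' 20
python3 - <<'E'
from h import *
for n in("scene","top"):
    c,f,T=cam(n);P=cloud(c,f,T);z=P[...,2]
    for nm,x,y,r in(("nest",.5556,.0952,.022),("tube",.5738,.1731,.022),("knob",.523,.2215,.01),("frame",.5158,-.336,.015),("bottle",.696,-.074,.006),("box",.719,-.204,.03)):
        m=(np.hypot(P[...,0]-x,P[...,1]-y)<r);Q=P[m];print(n,nm,m.sum(),np.percentile(Q[:,2],[5,25,50,75,95]).round(4) if len(Q) else 0)
    if n=="scene":save("s8.png",c["pixels"][120:240,310:470],4)
E
```

```text
t: 16.08
tool_pos: [0.4918, 0.0659, 0.1877]
orientation: [-0.457, 3.107, -0.0]
ft_force: [-0.2, 0.1, 0.1]
grip_width: 0.345
finger_force: 0.0
t: 17.32
tool_pos: [0.377, 0.0313, 0.2075]
orientation: [-0.457, 3.108, -0.0]
ft_force: [1.0, 0.1, -0.4]
grip_width: 0.34
finger_force: 0.0
scene nest 160 [0.0283 0.0294 0.03   0.0306 0.0317]
scene tube 0 0
scene knob 35 [0.0981 0.1018 0.1036 0.1044 0.1054]
scene frame 214 [0.0145 0.0407 0.0581 0.0759 0.0778]
scene bottle 18 [0.083  0.0838 0.0842 0.0846 0.0852]
scene box 746 [0.032  0.033  0.0337 0.0344 0.0353]
top nest 328 [0.0263 0.0283 0.0298 0.0313 0.033 ]
top tube 344 [0.0584 0.0602 0.0616 0.0629 0.0652]
top knob 96 [-0.0024  0.1006  0.1033  0.1044  0.1064]
top frame 206 [0.0136 0.0402 0.0611 0.0762 0.0798]
top bottle 38 [0.0605 0.0649 0.0806 0.0837 0.0874]
top box 578 [0.0303 0.0321 0.0337 0.0349 0.0368]
```

The column top came down from about 75 to 62 mm, the knob is back at rest, the nest is filled and the bystanders haven't moved.

```bash
python3 -c "
from plant import *
print(job_done())"
```

```text
the job is handed in; nothing more can be done
None
```

The job is done and handed in at about 17 s: the new cassette was laid flat and dropped level into the tube, one full lever stroke delivered the lowest cassette to the nest, the lever sprang back, and the slide frame, slide box and oil bottle were left in place.

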